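# Square a filter module into the bench jig and close the jaw

## Task

Push the long aluminium module along the bench, without ever picking it up or tipping it, until it sits squarely in the jig: long side flush against the fence, end against the fixed end stop. The sliding jaw is to be pushed fully shut against the module's other end. Leave everything else on the bench where it stands, and finish with the robot clear.

Things in the scene. Friction and masses are not known exactly. Their poses are not given: they have to be found in the camera images.
- jig: Dark steel L-shaped jig fixed on the bench, no base plate (the module slides on the bench top, z = 0). Straight fence 22 mm thick, 30 mm high. Origin on the bench at the foot of the fence's working face; jig x points into the fence, away from the robot; jig y runs along it. Working face: plane x = 0. The fence fills x 0 to 22 mm, y -170 to 230 mm.
- jig_stop (a point): Middle of the working face of the jig's fixed end stop, 15 mm above the bench, at jig (-30, -140) mm. The face looks along the jig's +y and reaches from the fence out to jig x = -60 mm; stop 22 mm thick, 30 mm high.
- jaw (a joint): Jaw's travel towards the end stop (jig -y) in m; larger = more closed. Its clamping face is at jig y = 0.160 - value: tight at 0.190 on the module seated against the stop. Starts open at 0.01 to 0.06. Friction about 2 N, no spring: stays where left.
- jaw_outer (a point): Centre of the outer (+y) side of the sliding jaw's aluminium cross arm, 15 mm above the bench, jig x = -35.5 mm: the place to push. The arm is 22 mm thick along y, spans jig x -70 to -1 mm and 2 to 30 mm above the bench. Its saddle rides over the fence (jig x -27 to 35 mm, from the clamping face 36 mm along +y, so 14 mm past this side; 32 to 40 mm high).
- long_module_center (a point): Centre (half-way up) of the long module: milled aluminium box, 60 mm (its x) by 110 mm (its y) by 32 mm high, 0.27 to 0.53 kg, loose on the bench in front of the fence, between end stop and jaw, up to about 25 degrees crooked. Two brass jacks stand 11 mm above its lid, 36 mm either side of centre along y; its sides are plain.
- adapter: Bystander: steel coaxial adapter, 21 mm diameter, 36 mm high, standing. Origin: centre of its foot.
- terminator: Bystander: brass terminator, 18 mm diameter, 28 mm high, standing. Origin: centre of its foot.
- short_module: Bystander: short square module, aluminium, 48 by 48 mm, 25 mm high with one jack on top to 36 mm. Origin: centre of its underside.
- screwdriver: Bystander: screwdriver lying behind the fence.
- wrench: Bystander: wrench lying behind the fence.
- jar: Bystander: empty glass jar, 68 mm diameter, 95 mm high, in front and to the left of the jaw. Origin: centre of its foot.
- case: Bystander: open wooden case of coaxial parts, 170 by 120 mm, 40 mm high, to the right of the jig. Origin: centre of its underside.
Things that resemble listed ones, but are neither listed nor needed, are in the scene too. Leave any green or turquoise look-alike of the part that bears long_module_center alone.

How it is judged:
At the end, for the whole second after the job is handed in: The long module lies flat on the bench with its long side within 3 mm of the fence and within 2 degrees of parallel to it, its end within 3.5 mm of the fixed end stop, and the jaw is closed to within 3.5 mm of a tight fit (joint at least 0.1865, tight at 0.190) (x of long_module_center in the frame of jig between -0.033 and -0.026 m and y of long_module_center in the frame of jig between -0.089 and -0.0815 m and angle between the y axis of long_module_center and the y axis of jig, either way round below 0.035 rad and value of joint jaw between 0.1865 and 0.194 m and height (world z) of long_module_center below 0.019 m and angle between long_module_center's own z axis and vertical below 0.04 rad); the robot touches nothing.
It fails at once if the long module is lifted off the bench (over 8 mm) or tipped (over 10 degrees) (height (world z) of long_module_center above 0.024 m or angle between long_module_center's own z axis and vertical above 0.175 rad).
It fails at once if a bystander is moved by more than 15 mm (distance of any of adapter, terminator, short_module, screwdriver, wrench, jar, case from where it was at the start of the episode above 0.015 m).
It also fails if it takes over 48 s, if anything falls off the work surface, if the arm or the gripper's body presses on something with over 40 N, if the wrist force passes 120 N, or if a joint passes its speed limit or range.

## Robot

A 7-joint arm with a two-finger parallel gripper is mounted at the origin on the work surface. World frame = base frame: x ahead of the robot, y to its left, z up, the work surface at z = 0. Lengths are in m, angles in rad, forces in N, time in s.
With the tool pointing down it reaches from about 0.35 to 0.9 m from the base axis. Payload 8.1 kg.
Tool frame: the origin (TCP) lies between the finger pads; the fingertips stand 25 mm ahead of it and the grasp point (between the pads) lies 6 mm ahead of it; z points along the fingers, y is the direction in which the jaws open and shut (so a half turn about z gives the same grasp; the last joint's range is limited). The gripper opens to 92 mm and grips with 3 to 60 N. Pads are 19 mm wide; open, the fingers measure 130 mm over their backs; the gripper's body (75 mm by 190 mm) begins 47 mm behind the grasp point.
Start: joints at [1.175, 0.434, 0.025, 1.573, -0.012, 1.134, -0.075], TCP at [0.18, -0.598, 0.252] pointing down, gripper open.
Joint ranges: [-2.62, 2.62], [-0.44, 2.09], [-1.27, 1.32], [0.08, 2.57], [-1.32, 4.46], [0.12, 2], [-2.74, 2.74]. Speed limits (rad/s): [2.22, 2.22, 3.01, 3.01, 3.14, 3.14, 3.14].

## Interface

Orientations are given as a rotation vector (axis times angle).
In Python, from cell import * gives the robot as it stands.
- The arm moves only by the shell command python3 -m jog 'ROWS' [FORCE]. ROWS is JSON, one flat list of numbers, 5 for each row, row after row: the finger opening in mm, from 0 to 91.8, then the shift along the tool's x, y, z in units of 40 mm (1.0 is 40 mm), then the turn about the tool's z in units of 6 degrees (1.0 is 6 degrees). A call has 1 to 20 rows; each row shifts and turns the pose as measured when the row begins, along the tool's axes as they then stand; what a row does not reach is not made up. A row lasts 1/12 s, in which the tool goes at most 41.7 mm and 7.16 degrees, less where a joint would pass 70% of its speed; a pose out of reach is approached as far as the arm can. A call is refused whole if a number of a shift passes 1 or a number of a turn 1, either way. A call with a gripper value outside its range is refused whole. The fingers move at their own pace and stop on an object; FORCE is the grip in N (left out, the last holds). Time passes only in rows, so rows that do not move let the fingers close. It gives the time, the measured TCP pose, the force and the opening at its end, in the units of the state.
- observe(): the state, without advancing time (a new reading comes with each control period).
- get_image(name): name is "side" or "top"; returns the picture (384x512x3 uint8, red, green, blue); there is no depth.
- camera_params(name): a dict with "intrinsics" (3x3 intrinsics, pixels), "xyz" and "orientation" of the camera in the world. Camera axes: x right, y down, z forward; pixel columns grow to the right and rows downward; lengths in m; the calibration is good to about 2 mm. A picture is of the moment at which its call begins. camera_params takes no time and is no camera call.
- sign_off(): hands the job in, once; it reports no verdict.
The state is a dict: "clock": time; "joints": joint angles; "dq": joint speeds; "joint_efforts": joint torques, N m; "position": TCP position; "ee_rot": TCP orientation; "force": force on the tool from outside, world axes, zero at the start; "ft_torque": the same for the moment, N m; "width": opening from 0.0 (shut) to 1.0 (fully open).
Only numpy, scipy, OpenCV 4.12 (cv2) and the standard library are available. Lean on these libraries where they do the work, as an engineer would, in place of code of your own. Each camera call takes 0.05 s, during which the arm holds its last target. There are 200 camera calls.

## Working session

There is one attempt and no reset: what is moved stays moved. The work goes in short steps, Python scripts to look and compute and a shell command to move; the robot and the scene stay as the last step left them, time stands still between calls to the robot, and variables do not carry over. Pictures are saved under pics/ and viewed, about 8 in all and at most 12, crops included, and the job is handed in when it is done.

```bash
mkdir -p pics; ls; python3 - <<'E'
from cell import *
import cv2
for n in("top","side"):
    cv2.imwrite(f"pics/{n}0.png",cv2.resize(get_image(n)[:,:,::-1],(800,600),interpolation=cv2.INTER_CUBIC))
    print(n,camera_params(n))
s=observe();print(s)
E
```

```text
pics
top {'intrinsics': array([[441.02132157,   0.        , 255.39947527],
       [  0.        , 441.02132157, 183.03563702],
       [  0.        ,   0.        ,   1.        ]]), 'xyz': array([ 0.27780335, -0.04460883,  1.36885909]), 'orientation': array([-2.12333256,  2.115114  , -0.20436833])}
side {'intrinsics': array([[386.24126996,   0.        , 252.85769485],
       [  0.        , 386.24126996, 193.42175416],
       [  0.        ,   0.        ,   1.        ]]), 'xyz': array([0.34175199, 0.55719372, 0.71700171]), 'orientation': array([-0.40525786,  2.79118895, -1.08648911])}
{'clock': 0.1, 'joints': array([ 1.17543185,  0.4351168 ,  0.02497506,  1.57400506, -0.01158779,
        1.13401217, -0.0751062 ]), 'dq': array([-8.06147412e-05, -2.30809779e-03, -3.24472073e-04, -1.44949226e-03,
        2.09124360e-04, -6.15391021e-04, -3.32344618e-04]), 'joint_efforts': array([ 3.93894486e-03, -6.69116592e+01,  9.88373458e-01, -3.15141785e+01,
       -6.05437509e-02,  3.73883452e-02,  2.81881449e-05]), 'position': array([ 0.18019924, -0.59801259,  0.25104654]), 'ee_rot': array([-3.10667019e+00, -4.57923704e-01,  5.32838791e-04]), 'force': array([-1.04941193, -0.00615078,  0.47850926]), 'ft_torque': array([0.024601  , 0.00386285, 0.05842391]), 'width': 1.0013141240411927}
```

View pics/top0.png

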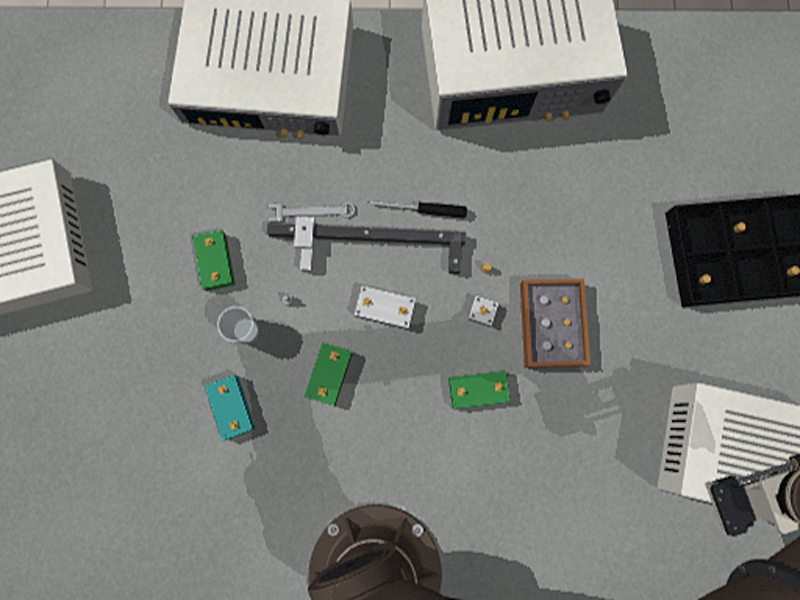

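View pics/side0.png

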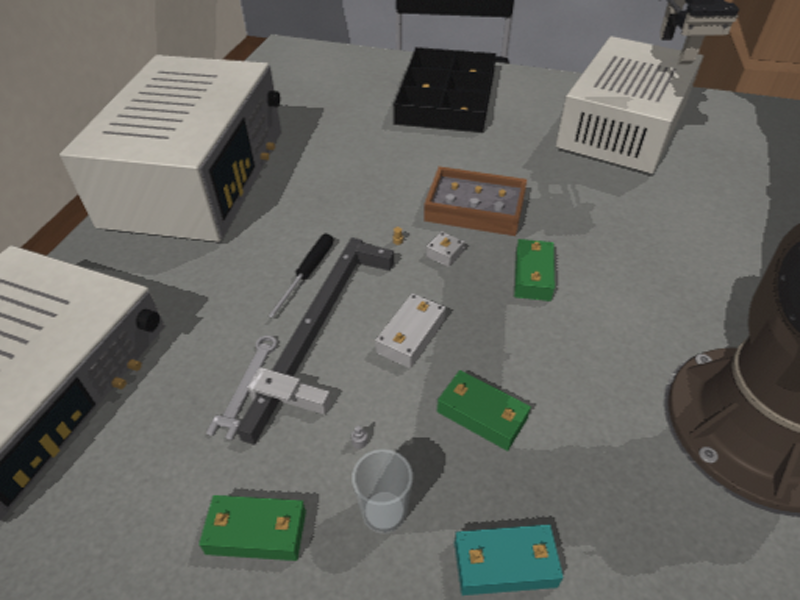

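Top view (800x600 px): the fence runs from (268,230) to (465,240), with the stop at (457,255), the jaw arm at (306,258) and the module at (386,306), crooked. The adapter is at (286,298), the terminator at (487,268), the short module at (484,310) and the jar at (237,325). I'll zoom in to measure these.

```bash
cat > h.py <<'E'
from cell import *
import cv2, numpy as np
from scipy.spatial.transform import Rotation as R
def p2w(uv,z,n="top"):
    c=camera_params(n);K=c["intrinsics"];M=R.from_rotvec(c["orientation"]).as_matrix()
    uv=np.atleast_2d(uv).astype(float)
    d=(M@np.linalg.inv(K)@np.c_[uv,np.ones(len(uv))].T).T
    return c["xyz"]+d*((z-c["xyz"][2])/d[:,2])[:,None]
def crop(n,name,x0,y0,w,h,s):
    im=get_image(n)[y0:y0+h,x0:x0+w,::-1]
    cv2.imwrite(f"pics/{name}.png",cv2.resize(im,None,fx=s,fy=s,interpolation=cv2.INTER_CUBIC))
E
python3 -c "
from h import *
crop('top','c1',165,130,160,90,5)"
```

```text
(no output)
```

View pics/c1.png

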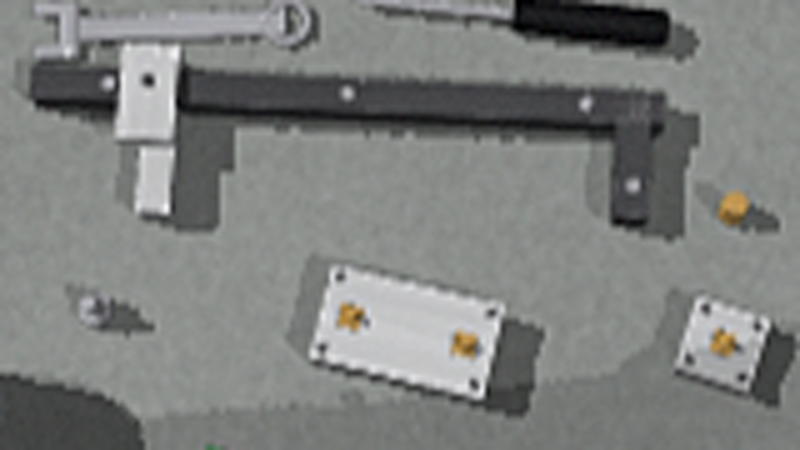

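Crop (5x, offset 165,130): the module lid corners are at (333,264), (507,302), (485,400) and (310,358). The fence's front top edge runs from (33,103) to (614,127). The stop's inner edge is at x≈613, from y 128 to 218, and the jaw arm's outer edge runs from (140,148) to (136,213).

```bash
cat >> h.py <<'E'
def c1(pts,z,x0=165,y0=130,s=5): return p2w((np.array(pts)+.5)/s-.5+[x0,y0],z)
def setjig():
    L,=c1([(33,103)],.03); Rr,=c1([(613,127)],.03); So,=c1([(612,219)],.03)
    y=(L-Rr)[:2]; th=np.arctan2(y[1],y[0])-np.pi/2   # jig yaw
    c,s=np.cos(th),np.sin(th); 
    # inner corner at jig (0,-140)
    o=Rr[:2]-np.array([-s,c])*(-.14)
    return o,th
def toj(p):
    o,th=setjig();c,s=np.cos(th),np.sin(th)
    return (np.atleast_2d(p)[:,:2]-o)@np.array([[c,-s],[s,c]])
E
python3 - <<'E'
from h import *
np.set_printoptions(precision=4,suppress=True)
o,th=setjig();print("jig",o,np.degrees(th))
for nm,p,z in [("fence",[(33,103),(613,127),(612,219),(646,222)],.03),("mod",[(333,264),(507,302),(485,400),(310,358)],.032),
 ("jaw",[(140,148),(136,213),(170,215)],.03),("saddle",[(123,45),(116,138),(175,142)],.04),("adapter",[(93,306)],.036),("term",[(734,207)],.028),
 ("short",[(699,293),(772,320),(749,395),(676,371)],.025)]:
    w=c1(p,z);print(nm);print(np.c_[w[:,:2],toj(w)])
w=p2w(np.array([[218,325],[257,325],[237,308],[237,342]])*.64,.095);print("jar rim",w[:,:2],toj(w))
s=observe();print(R.from_rotvec(s["ee_rot"]).as_matrix())
E
```

```text
jig [ 0.6355 -0.0018] -2.2324210365057775
fence
[[ 0.6442  0.2224  0.      0.2243]
 [ 0.63   -0.1417  0.     -0.14  ]
 [ 0.571  -0.1405 -0.059  -0.1411]
 [ 0.5692 -0.1616 -0.06   -0.1622]]
mod
[[ 0.5415  0.0324 -0.0953  0.0305]
 [ 0.518  -0.0752 -0.1145 -0.0779]
 [ 0.4572 -0.0617 -0.1758 -0.0668]
 [ 0.4827  0.0456 -0.1545  0.0414]]
jaw
[[ 0.6154  0.1542 -0.0262  0.1551]
 [ 0.5737  0.1554 -0.0678  0.1547]
 [ 0.5725  0.1343 -0.0682  0.1335]]
saddle
[[ 0.6793  0.1655  0.0372  0.1689]
 [ 0.6192  0.1679 -0.0229  0.1689]
 [ 0.6168  0.1311 -0.0239  0.1321]]
adapter
[[ 0.5139  0.1791 -0.1286  0.176 ]]
term
[[ 0.5794 -0.2167 -0.0477 -0.2169]]
short
[[ 0.5254 -0.1943 -0.1025 -0.1966]
 [ 0.5086 -0.2391 -0.1175 -0.2421]
 [ 0.4618 -0.2239 -0.1648 -0.2287]
 [ 0.4766 -0.1793 -0.1519 -0.1835]]
jar rim [[0.4521 0.2946]
 [0.4523 0.2219]
 [0.4843 0.2607]
 [0.4204 0.2576]] [[-0.1948  0.289 ]
 [-0.1917  0.2164]
 [-0.1613  0.2564]
 [-0.225   0.2508]]
[[ 0.9575  0.2885 -0.0004]
 [ 0.2885 -0.9575  0.0011]
 [-0.0001 -0.0012 -1.    ]]
```

```bash
python3 -m jog '[50,0,0,0,0.8, 50,0,0,0,0.8, 50,0,0,0,0.8, 50,0,0,0,0.8, 50,0.3,-0.9,0,0, 50,0.3,-0.9,0,0, 50,0.3,-0.9,0,0, 50,0.3,-0.9,0,0, 50,0.3,-0.9,0,0, 50,0.3,-0.9,0,0, 50,0.3,-0.9,0,0, 50,0.3,-0.9,0,0, 50,0.3,-0.9,0,0, 50,0.3,-0.9,0,0, 50,0.3,-0.9,0,0, 50,0.3,-0.9,0,0, 50,0.3,-0.9,0,0, 50,0.3,-0.9,0,0, 50,0.3,-0.9,0,0, 50,0,0,0,0]' 20
cat > st.py <<'E'
from h import *
import sys
np.set_printoptions(precision=4,suppress=True)
s=observe();M=R.from_rotvec(s["ee_rot"]).as_matrix();o,th=setjig()
p=s["position"];ty=-M[:2,1];print("t",s["clock"],"jig xy",toj(p),"z",p[2],"yaw err deg",np.degrees(np.arctan2(ty[1],ty[0])-np.pi/2-th),"tilt",M[:,2],"F",s["force"],"w",s["width"]*91.8)
if len(sys.argv)>2:
    t=np.array([float(a) for a in sys.argv[1:4]]);c_,s_=np.cos(th),np.sin(th)
    w=o+t[0]*np.array([c_,s_])+t[1]*np.array([-s_,c_])
    print("tool shift units",M.T@(np.r_[w,t[2]]-p)/.04)
E
python3 st.py -.208 -.03 .06
```

```text
clock: 1.82
position: [0.3961, -0.046, 0.2472]
ee_rot: [-3.137, 0.104, 0.004]
force: [-0.2, -0.2, 0.2]
width: 0.546
t 1.8167 jig xy [[-0.2375 -0.0535]] z 0.24718287158016497 yaw err deg -1.5774792096924277 tilt [-0.0027  0.0026 -1.    ] F [-0.2149 -0.1639  0.1668] w 50.13874734881807
tool shift units [ 0.7332 -0.5969  4.6789]
```

```bash
python3 -m jog '[50,0.37,-0.3,0,-0.26, 50,0.37,-0.3,0.3,0, 50,0,0,0.8,0, 50,0,0,0.8,0, 50,0,0,0.8,0, 50,0,0,0.8,0, 50,0,0,0.7,0, 50,0,0,0.6,0, 50,0,0,0.4,0, 50,0,0,0,0, 50,0,0,0,0]'
python3 st.py -.208 -.03 .035; python3 -c "
from h import *
get_image('side');crop('side','s1',180,150,200,150,4)"
```

```text
clock: 2.73
position: [0.4311, -0.019, 0.0322]
ee_rot: [-3.137, 0.045, -0.005]
force: [0.0, 0.2, 0.0]
width: 0.548
t 2.7333 jig xy [[-0.2036 -0.0251]] z 0.032169462737824846 yaw err deg 0.5831157222017743 tilt [ 0.0034  0.004  -1.    ] F [0.0225 0.1735 0.0294] w 50.280337605954884
tool shift units [-0.1121  0.12   -0.0716]
```

View pics/s1.png

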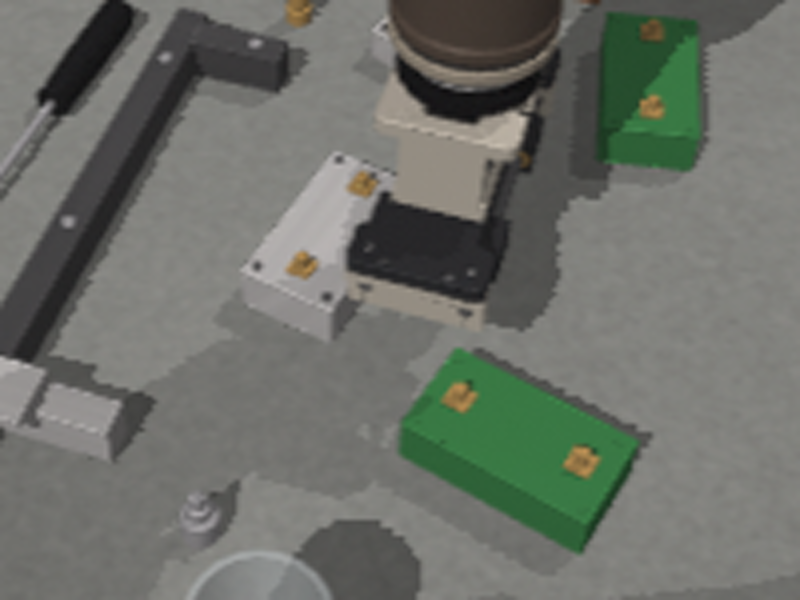

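The side crop shows the gripper down behind the module, clear of the green look-alike. I'll push towards the fence slowly.

```bash
python3 -m jog '[50,0.2,0,0,0, 50,0.2,0,0,0, 50,0.2,0,0,0, 50,0.2,0,0,0, 50,0.2,0,0,0, 50,0.2,0,0,0, 50,0.2,0,0,0, 50,0.2,0,0,0, 50,0.2,0,0,0, 50,0.2,0,0,0, 50,0.2,0,0,0, 50,0.2,0,0,0, 50,0.2,0,0,0]'
python3 st.py -.0695 -.025 .033
```

```text
clock: 3.92
position: [0.5419, -0.0233, 0.0375]
ee_rot: [-3.139, 0.046, 0.001]
force: [-6.0, 0.4, 5.0]
width: 0.547
t 3.9167 jig xy [[-0.0927 -0.0252]] z 0.0375113387532555 yaw err deg 0.5422096477353535 tilt [-0.0006  0.0018 -1.    ] F [-6.0122  0.3571  4.9835] w 50.17233310116924
tool shift units [0.5798 0.0016 0.1124]
```

```bash
python3 -m jog '[50,0.12,0,0.05,0, 50,0.12,0,0,0, 50,0.12,0,0,0, 50,0.12,0,0,0]'
python3 st.py -.0695 -.025 .033
```

```text
clock: 4.25
position: [0.5613, -0.0237, 0.0348]
ee_rot: [-3.14, 0.045, 0.01]
force: [-6.6, 0.4, 5.0]
width: 0.546
t 4.25 jig xy [[-0.0732 -0.0247]] z 0.034810218794083705 yaw err deg 0.57925036262205 tilt [-0.0061  0.0015 -1.    ] F [-6.5994  0.4428  5.0362] w 50.14951513507931
tool shift units [0.0938 0.0074 0.0447]
```

```bash
python3 -m jog '[50,0.1,0,0,0, 50,0.1,0,0,0, 50,0.1,0,0,0, 50,0.1,0,0,0]'
python3 st.py -.0695 -.025 .033
```

```text
clock: 4.58
position: [0.5673, -0.0238, 0.0332]
ee_rot: [3.14, -0.045, -0.047]
force: [-17.8, 1.4, 14.8]
width: 0.543
t 4.5833 jig xy [[-0.0672 -0.0246]] z 0.03321817804867168 yaw err deg 0.5980335163612934 tilt [-0.0298 -0.0006 -0.9996] F [-17.7654   1.4459  14.795 ] w 49.874678300519655
tool shift units [-0.0566  0.009   0.0072]
```

```bash
python3 -m jog '[50,-0.3,0,0,0, 50,-0.3,0,0,0, 30,0,0,-0.8,0, 0,0,0,-0.8,0, 0,0,0,-0.8,0, 0,0,-0.5,-0.4,0, 0,0,-0.8,0,0, 0,0.3,-0.8,0,0, 0,0.3,-0.8,0,0, 0,0.3,-0.8,0,0, 0,0,-0.8,0,0, 0,0,0,0,0]'
python3 st.py -.05 .195 .033
python3 -c "
from h import *
crop('top','c2',165,130,160,90,5)"
```

```text
clock: 5.58
position: [0.6026, 0.1624, 0.1545]
ee_rot: [-3.135, 0.06, 0.015]
force: [-0.1, 0.4, -1.3]
width: 0.007
t 5.5833 jig xy [[-0.0392  0.1628]] z 0.1545089451911783 yaw err deg 0.03497021675211086 tilt [-0.0097  0.0063 -0.9999] F [-0.0578  0.3842 -1.306 ] w 0.6436210579346312
tool shift units [-0.2389 -0.7867  3.045 ]
```

View pics/c2.png

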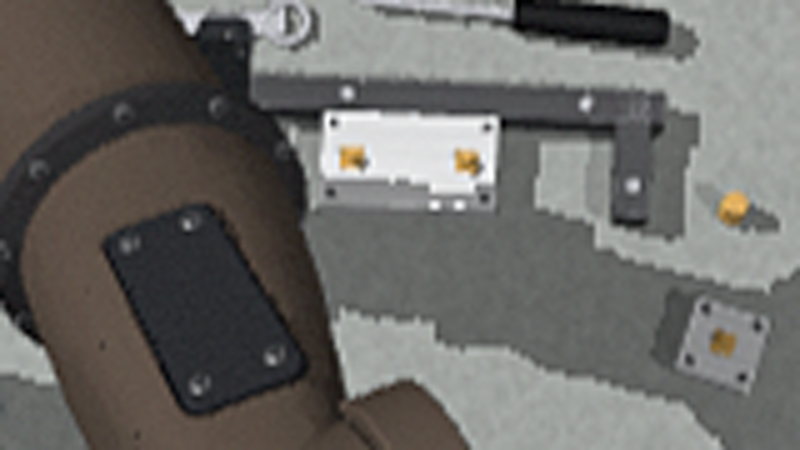

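The module now lies flush and parallel to the fence, with corners near (322,110), (500,122), (495,208) and (317,200). I'll go down outside the jaw.

```bash
python3 -m jog '[0,-0.12,-0.4,0,0, 0,-0.12,-0.4,0,0, 0,0,0,0,0, 0,0,0,0.5,0, 0,0,0,0.5,0, 0,0,0,0.5,0, 0,0,0,0.5,0, 0,0,0,0.5,0, 0,0,0,0.35,0, 0,0,0,0,0, 0,0,0,0,0]'
python3 st.py -.05 .195 .033
python3 -c "
from h import *
crop('side','s2',120,180,200,150,4)"
```

```text
clock: 6.55
position: [0.6059, 0.1801, 0.0386]
ee_rot: [-3.139, 0.079, -0.009]
force: [0.4, -0.6, 0.1]
width: 0.004
t 6.55 jig xy [[-0.0366  0.1806]] z 0.03859533720966149 yaw err deg -0.639097361527585 tilt [ 0.0055  0.001  -1.    ] F [ 0.3758 -0.5514  0.0547] w 0.41220080258370756
tool shift units [-0.3396 -0.3568  0.1385]
```

View pics/s2.png

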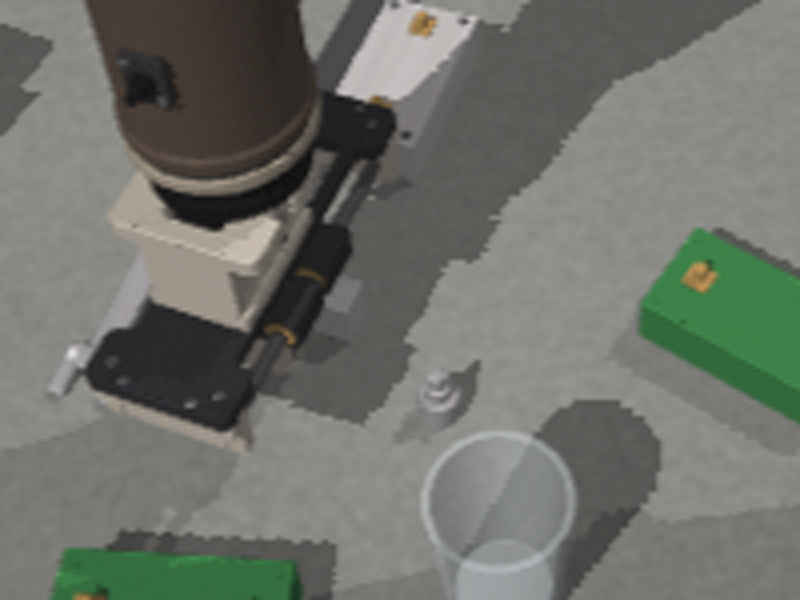

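```bash
python3 -m jog '[0,-0.3,0,0.1,0, 0,-0.05,0,0,0, 0,0,0.2,0,0, 0,0,0.2,0,0, 0,0,0.2,0,0, 0,0,0.2,0,0, 0,0,0.2,0,0, 0,0,0.2,0,0, 0,0,0.2,0,0, 0,0,0.2,0,0]'
python3 st.py -.05 .011 .033
```

```text
clock: 7.43
position: [0.5933, 0.1122, 0.0407]
ee_rot: [-3.134, 0.079, -0.024]
force: [-0.4, 2.3, -0.9]
width: 0.004
t 7.4333 jig xy [[-0.0466  0.1123]] z 0.040687578266541125 yaw err deg -0.6483485748766252 tilt [ 0.0153  0.006  -0.9999] F [-0.4344  2.3003 -0.9445] w 0.3792717022380401
tool shift units [-0.059   2.5343  0.1742]
```

```bash
python3 -m jog '[0,0,0.2,0.08,0, 0,0,0.2,0.08,0, 0,0,0.2,0.05,0, 0,0,0.2,0,0, 0,0,0.15,0,0, 0,0,0.15,0,0, 0,0,0.15,0,0, 0,0,0.15,0,0, 0,0,0.15,0,0, 0,0,0.15,0,0]'
python3 st.py -.05 .011 .033
```

```text
clock: 8.27
position: [0.5916, 0.0411, 0.0323]
ee_rot: [-3.128, 0.075, -0.031]
force: [-0.2, 4.9, 1.5]
width: 0.005
t 8.2667 jig xy [[-0.0455  0.0412]] z 0.032345469502331414 yaw err deg -0.4997715456886621 tilt [ 0.0202  0.0119 -0.9997] F [-0.1888  4.8903  1.4852] w 0.42493865250160817
tool shift units [-0.1062  0.7545 -0.0282]
```

```bash
python3 -m jog '[0,0,0.15,0,0, 0,0,0.15,0,0, 0,0,0.12,0,0, 0,0,0.12,0,0, 0,0,0.1,0,0, 0,0,0.08,0,0]'
python3 st.py -.05 .011 .033
```

```text
clock: 8.77
position: [0.5904, 0.0109, 0.0324]
ee_rot: [-3.126, 0.072, -0.033]
force: [-0.1, 4.6, 1.4]
width: 0.004
t 8.7667 jig xy [[-0.0455  0.0109]] z 0.03238023352638158 yaw err deg -0.40718989136077166 tilt [ 0.0213  0.0142 -0.9997] F [-0.0824  4.5505  1.4448] w 0.3533616132024484
tool shift units [-0.1109 -0.0012 -0.0178]
```

Still no rise in force, so I'll keep going in small steps.

```bash
python3 -m jog '[0,0,0.08,0,0, 0,0,0.08,0,0, 0,0,0.08,0,0]'
python3 st.py -.05 .011 .033
```

```text
clock: 9.02
position: [0.5901, 0.0064, 0.0326]
ee_rot: [-3.119, 0.066, -0.035]
force: [0.2, 15.4, -0.6]
width: 0.003
t 9.0167 jig xy [[-0.0456  0.0064]] z 0.03256934955461034 yaw err deg -0.1808987592311013 tilt [ 0.0227  0.0215 -0.9995] F [ 0.1601 15.4023 -0.6024] w 0.32072693656169193
tool shift units [-0.1097 -0.1141 -0.0106]
```

```bash
python3 -m jog '[0,0,0.1,0,0, 0,0,0.1,0,0]'
python3 st.py -.05 .011 .033
```

```text
clock: 9.18
position: [0.59, 0.0064, 0.0327]
ee_rot: [-3.11, 0.056, -0.037]
force: [1.1, 14.7, 0.3]
width: 0.001
t 9.1833 jig xy [[-0.0457  0.0064]] z 0.03269194607520431 yaw err deg 0.1973367618735551 tilt [ 0.0242  0.0308 -0.9992] F [ 1.1444 14.6655  0.3478] w 0.112794966385023
tool shift units [-0.1064 -0.1156 -0.0065]
```

Solid stop: 15 N with no further motion. I'll back off, rise, withdraw towards the robot and look.

```bash
python3 -m jog '[0,0,-0.4,0,0, 0,0,-0.4,0,0, 0,0,-0.1,0,0, 0,0,0,-0.6,0, 0,0,0,-0.8,0, 0,0,0,-0.8,0, 0,0,0,-0.8,0, 0,0,0,-0.8,0, 0,-0.5,-0.5,-0.6,0, 0,-0.8,-0.4,0,0, 0,-0.8,-0.4,0,0, 0,-0.8,-0.4,0,0, 0,-0.6,-0.4,0,0, 0,0,0,0,0]'
python3 -c "
from h import *
crop('top','c3',165,130,160,90,5);crop('side','s3',180,130,130,120,5)"
```

```text
clock: 10.35
position: [0.4447, 0.1075, 0.2128]
ee_rot: [-3.13, 0.091, -0.02]
force: [0.7, 0.5, -0.1]
width: 0.007
```

View pics/c3.png

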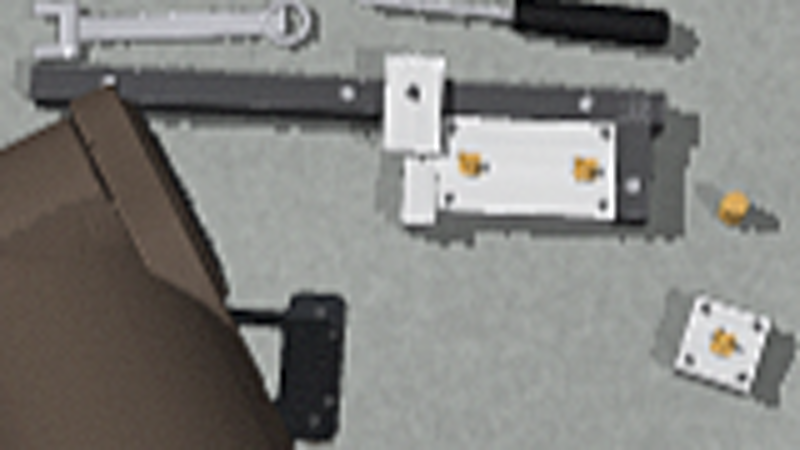

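View pics/s3.png

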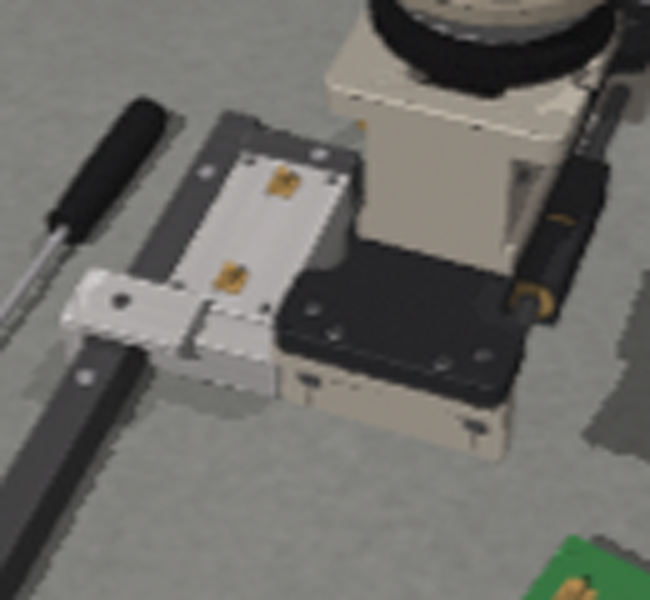

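The top crop shows the lid corners at (446,117), (615,124), (613,217) and (442,211), and the jaw saddle's outer edge at (388,55)-(384,148). In both views everything looks seated; I'll check it numerically.

```bash
python3 - <<'E'
from h import *
np.set_printoptions(precision=4,suppress=True)
m=toj(c1([(446,117),(615,124),(613,217),(442,211)],.032));print(m,m.mean(0))
e=m[0]-m[1];f=m[3]-m[2];print("skew deg",[np.degrees(np.arctan2(v[0],v[1])) for v in(e,f)])
print("jaw saddle outer, value=.196-y",.196-toj(c1([(388,55),(384,148)],.04))[:,1], "arm outer .182-y", .182-toj(c1([(406,157),(402,221)],.03))[:,1])
E
```

```text
[[ 0.0015 -0.0352]
 [ 0.0015 -0.1411]
 [-0.0581 -0.1416]
 [-0.0589 -0.0354]] [-0.0285 -0.0883]
skew deg [np.float64(0.0031630231619980387), np.float64(-0.390581341788241)]
jaw saddle outer, value=.196-y [0.1933 0.1938] arm outer .182-y [0.1933 0.1928]
```

Module centre measures jig (-28.5, -88.3) mm with skew of 0.4° or less, and the jaw reads about 0.193. Those y values carry a bias of about 3 mm, so I'll take one close-up to check for gaps at the two ends.

```bash
python3 -c "
from h import *
crop('top','c4',240,140,60,40,13)"
```

```text
(no output)
```

View pics/c4.png

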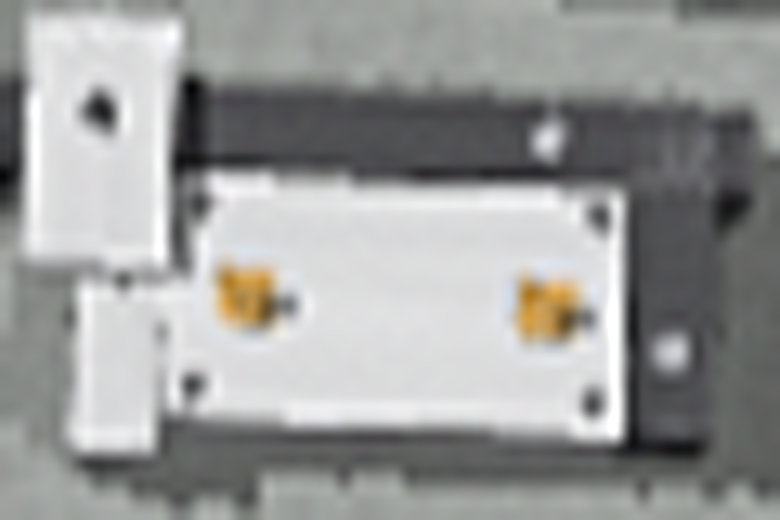

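The close-up shows no gap at the jaw face (x≈163), the stop (x≈628) or the fence (y≈180). The robot is clear at z 0.21.

```bash
python3 -c "
from cell import *
s=observe();print(s['clock'],s['force'],s['position']);print(sign_off())"
```

```text
10.5 [ 0.14470756 -0.40693747  0.10520794] [0.44950356 0.10457455 0.21280202]
the job is handed in; nothing more can be done
None
```

I handed the job in at 10.5 s; `sign_off()` reports no verdict. I squared the module against the fence with the two open fingertips (stopped at about 18 N). Then I shut the jaw with closed fingers, and the jaw slid the module along the fence until it stalled at about 15 N.

**Last checks:**
- **Seating:** the close-up from above shows no visible gap at the fence, the end stop or the jaw, and the module lies flat.
- **Skew:** 0.4° or less against the 2° limit.
- **Position:** the module centre measured jig (-28.5, -88.3) mm, within limits. Its y is only 0.7 mm inside the limit.
- **Jaw:** it measured about 0.193 (0.1928 to 0.1938), against 0.190 tight and a limit of 0.194.
- **Robot:** clear of everything, TCP at z 0.21 m, with near-zero force.

**What disagreed:** the jaw and y readings both run about 3 mm past tight, which is not physically possible. I put this down to an offset in my jig origin along y. The fence's left end also measured about 6 mm short of its given position. For these two values I relied on the force stall and the close-up.

**Bystanders:** the wrench, screwdriver, terminator and short module look unmoved in the last full crop. I did not look again at the adapter, jar or case after the last moves, but the planned paths kept clear of them.

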